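# Move a latched battery pack from the charger to the tester

## Robot

A 6-joint arm with a two-finger parallel gripper is mounted at the origin on a cart in front of the work surface, level with it; the furniture and walls round the work are solid. World frame = base frame: x ahead of the robot, y to its left, z up, the work surface at z = 0. Lengths are in m, angles in rad, forces in N, time in s.
With the tool pointing down it reaches from about 0.225 to 0.725 m from the base axis. Payload 3.1 kg.
Tool frame: the origin (TCP) lies on the centre line of the jaws, within the pads' length; the fingertips stand 25 mm ahead of it and the grasp point (between the pads) lies 6 mm ahead of it; z points along the fingers, y is the direction in which the jaws open and shut (so a half turn about z gives the same grasp; the last joint's range is limited). The gripper opens to 85 mm and grips with 20 to 120 N. Pads are 22 mm wide; open, the fingers measure 114 mm over their backs; the gripper's body (76 mm by 85 mm) begins 54 mm behind the grasp point. The pads swing forward as they close: fully open they stand 13 mm farther back than shut.
Start: joints at [-1.26, 0.048, 0.099, 1.622, 0, 1.443], TCP at [0.223, -0.475, 0.256] pointing down, gripper open.
Joint ranges: [-2.91, 2.91], [-0.99, 1.94], [-1.21, 1.42], [-2.12, 2.29], [-1.49, 1.47], [-3.14, 3.14]. Speed limits (rad/s): [2.79, 2.79, 3.14, 3.14, 3.14, 3.14].

## Interface

Orientations are given as a unit quaternion [w, x, y, z].
In Python, from rig import * gives the robot as it stands.
- The arm moves only by the tool play_rows, never from a script. Its argument "increments" is a list of rows, each an object of numbers: "tx", "ty", "tz": the shift along the tool's x, y, z in m; "twist": the turn about the tool's z in rad. A call has 1 to 12 rows; each row is the pose to reach, as a shift and turn from the pose measured when the call began, along the tool's axes at that moment; what a row does not reach only later rows make up. A row lasts 1/12 s, in which the tool goes at most 41.7 mm and 7.16 degrees, less where a joint would pass 70% of its speed; a pose out of reach is approached as far as the arm can. A call with a gripper value outside its range is refused whole. "gripper" is the opening, from -1 (shut) to 1 (fully open), set as the call begins (left out, the last holds). The fingers move at their own pace and stop on an object; "force" is the grip in N (left out, the last holds). Time passes only in rows, so rows that repeat a pose let the fingers close. It gives the time, the measured TCP pose, the force and the opening at its end, in the units of the state.
- read_state(): the state, without advancing time (a new reading comes with each control period).
- camera(name): name is "scene" or "top" or "wrist"; returns (picture, depth): 480x640x3 uint8, red, green, blue; 480x640 float32, m along the optical axis (not along the pixel's ray), 0 where there is no reading.
- camera_params(name): a dict with "intrinsics" (3x3 intrinsics, pixels), "R" (3x3) and "t" (3): a world point X has camera coordinates R X + t. Camera axes: x right, y down, z forward; pixel columns grow to the right and rows downward; lengths in m; the calibration is good to about 2 mm. The wrist camera is an equidistant fisheye: a pixel r from the principal point sees the ray r / f radians off the axis. A picture is of the moment at which its call begins: read the wrist's pose just before it. camera_params takes no time and is no camera call; for the wrist camera it gives the pose at the moment of the call.
- sign_off(): hands the job in, once; it reports no verdict.
Trained networks look in the newest picture that a camera, given by its name, has taken for a name from the list of things; names that differ only in an ending like _2 or _b are one class to them, and where a whole thing is asked for, a point or a joint stands for the part that bears it (a point fixed in the world has none). Each returns a list of dicts, best first, with "p" (0 to 1); they miss things now and then, are a little off and sometimes report something else, mostly with a low value. They report only what shows in the picture. A call takes as long as a camera call. They do not tell look-alikes from the thing itself.
- trace(camera, label): "pixels" (480x640 bool, what is visible of it) and "bbox" ([centre column, centre row, width, height] in pixels, round what is visible of it).
The state is a dict: "time_s": time; "q": joint angles; "joint_vel": joint speeds; "joint_torque": joint torques, N m; "eef_pos": TCP position; "ee_rot": TCP orientation; "force": force on the tool from outside, world axes, zero at the start; "ft_torque": the same for the moment, N m; "width": opening from 0.0 (shut) to 1.0 (fully open).
Only numpy, scipy, OpenCV 4.12 (cv2) and the standard library are available. Lean on these libraries where they do the work, as an engineer would, in place of code of your own. Each camera call takes 0.05 s, during which the arm holds its last target. There are 200 camera calls.

## Task

The battery pack is latched in the charger: press in the sprung tab on its side and, keeping it pressed, draw the pack straight up out of the charger without straining the latch. Then set it in the tester's bay with the tab towards the slotted wall, and press it gently down, feeling for the bed, until it is fully home and the tab has sprung out under the catch. Do not strain the pack against the charger or press it on the bed with more than 40 N; let go of it, and leave everything else where it is.

Things in the scene. Friction and masses are not known exactly. Their poses are not given: they have to be found in the camera images.
- pack_grip (a point): The battery pack, upright grey block 50 (x) x 36 (y) x 100 (z) mm, 0.18 kg, foot edges chamfered. Point on its centre line 73 mm above its foot, 27 mm below its top: the height to grip at. z up; +y out of the face with the sprung tab.
- tab_face (a point): Middle of the outer face of the tab's black ribbed thumb pad, 18 mm wide, 54 to 92 mm above the pack's foot. Released it stands 7.5 mm proud of the +y face (pack 43.5 mm across there), fully in 1.5 mm (37.5 mm across). It slides along the pack's -y; 2 N start it, 5.5 N hold it fully in.
- tab (a joint): How far the tab is pressed in, m: 0 released, 0.006 fully in. The hook on its lower part is clear of a catch from 0.005 on at the latest.
- hook (a point): The hook on the lower part of the tab, which moves with the thumb pad: point at the outer edge of its flat top, 22 mm above the pack's foot. Released it stands 5 mm out of the +y face; fully pressed it is inside the pack. Its underside slopes, so that it can also snap past a catch when the pack is pressed down.
- charger_bay (a point): The charger, black fixed housing 104 x 88 mm, in whose upright bay the pack stands latched at the start. Point: centre of the bay's mouth, 52 mm above the bench; axes as the pack's (+y to the slotted wall). Bay 53.2 x 39.2 mm (1.6 mm play a side), floor 40 mm below the point. A steel catch bar crosses the slot 2 mm above the hook.
- tester_bay (a point): The tester, grey fixed housing 150 x 100 mm, low block behind (+x of) an upright bay, clamp knob in front. Point: centre of the bay's mouth, 56 mm above the bench; +y to the slotted wall, which the pack's tab must face. Bay 53.2 x 39.2 mm, mouth chamfered 4 mm deep, 3 mm wide. Its floor is part of a bed (see tester).
- tester: Underside centre of the tester's bay. The bed (floor, catch bar, contact pin) is clamped at a height that differs each time and is not reported: floor 30 to 44 mm below the bay's mouth, to be felt. The catch bar is 24 mm above the floor: the hook latches with the foot within 2 mm of the floor, or snaps past when 8 to 20 N press on the pack's top.
- charger: Underside centre of the charger (52 mm below the mouth of its bay). Fixed to the bench.
- pin (a joint): How far the sprung contact pin of the tester's bed (10 mm from the bay's centre towards the slotted wall) is pressed down, m: 0 untouched (7 mm above the floor), about 0.004 to 0.005 with the pack latched, 0.007 with the pack on the floor. It pushes up with 3 N at first, 6 N at 0.006, and is damped: enough to lift an unlatched pack slowly.
- tape_roll: Bystander, not to be disturbed: roll of tape, 60 mm across, 12 mm high, lying flat between the two housings. Origin at the middle of its underside.
- jar: Bystander, not to be disturbed: small jar with a white lid, 44 mm across, 47 mm high. Origin at the middle of its underside.
- box_small: Bystander, not to be disturbed: small carton, 50x62x55 mm. Origin at the middle of its underside.
- cutters: Bystander, not to be disturbed: small pliers-like cutters lying flat, 128 mm long. Origin at the middle of its underside.
- screwdriver: Bystander, not to be disturbed: screwdriver lying flat, 150 mm long. Origin at the middle of its underside.
Mind the look-alikes: they are no part of the job. Of the things that look like the part that bears pack_grip, the smallest one is meant.

How it is judged:
On the way, in this order (a step that is already met when the one before it is completed fails the run):
1. the tab is pressed in by the fingers while the pack still stands in the charger (value of joint tab above 0.004 m and z of pack_grip in the frame of charger_bay below 0.045 m), for 0.05 s.
2. the pack is drawn up clear of the charger (z of pack_grip in the frame of charger_bay above 0.078 m), for 0.1 s.
At the end, for the whole second after the job is handed in: The pack stands upright (within 0.06 rad) in the tester's bay, centred within 6 mm and with its foot at least 25 mm below the bay's mouth, holding the contact pin down by more than 3 mm, with its tab sprung back out (pressed less than 1.5 mm) under the catch (value of joint pin above 0.003 m and value of joint tab below 0.0015 m and horizontal distance between pack_grip and tester_bay below 0.006 m and z of pack_grip in the frame of tester_bay below 0.048 m and angle between pack_grip's own z axis and vertical below 0.06 rad and angle between the y axis of pack_grip and the y axis of tester_bay, either way round below 0.1 rad); the robot touches nothing.
It fails at once if the pack is strained against the charger with more than 40 N (contact force between pack and charger above 40 N).
It fails at once if the pack is pressed on the tester's bed with more than 40 N (contact force between pack and bed above 40 N).
It fails at once if a bystander is moved by more than 30 mm (distance of any of tape_roll, jar, box_small, cutters, screwdriver from where it was at the start of the episode above 0.03 m).
It also fails if it takes over 51 s, if anything falls off the work surface, if the arm or the gripper's body presses on something with over 40 N, if the wrist force passes 120 N, or if a joint passes its speed limit or range.

## Working session

There is one attempt and no reset: what is moved stays moved. The work goes in short steps, Python scripts to look and compute and a tool call to move; the robot and the scene stay as the last step left them, time stands still between calls to the robot, and variables do not carry over. Pictures are saved under pics/ and viewed, about 8 in all and at most 12, crops included, and the job is handed in when it is done.

Besides the shell and the picture viewer there is one more tool, called as name([rows], argument=value, ...), one row to a line, values as JSON. play_rows: Moves the arm, as the interface text tells. Its arguments: {"type":"object","properties":{"increments":{"type":"array"},"gripper":{"type":"number"},"force":{"type":"number"}},"required":["increments"]}

```bash
mkdir -p pics; ls; python3 - <<'E'
from rig import *
import cv2,numpy as np
print(read_state())
ims=[]
for n in ["scene","top"]:
    im,d=camera(n); np.savez(f"{n}0.npz",im=im,d=d); p=camera_params(n); print(n,p)
    cv2.imwrite(f"pics/{n}0.png",im[:,:,::-1])
    for l in ["pack_grip","charger","tester","tab_face"]:
        for r in trace(n,l)[:4]: print(n,l,round(r["p"],2),np.round(r["bbox"]))
E
```

```text
pics
{'time_s': 0.0, 'q': array([-1.25981237e+00,  4.87362816e-02,  9.75532912e-02,  1.62203395e+00,
       -1.47671643e-05,  1.44299869e+00]), 'joint_vel': array([ 0.00013069,  0.00228383,  0.00167537, -0.00036235,  0.00103872,
       -0.00133625]), 'joint_torque': array([ 7.81593808e-04, -3.38778520e+01,  3.20017505e+01,  2.03276658e-02,
        9.35492665e-06,  1.32709491e-06]), 'eef_pos': array([ 0.2228457 , -0.4747152 ,  0.25510233]), 'ee_rot': array([-1.20455555e-03,  9.76029498e-01,  2.17634912e-01, -1.18053270e-04]), 'force': array([0.91157454, 0.05641347, 0.36414145]), 'ft_torque': array([-0.01593953,  0.00421702, -0.02041082]), 'width': 0.9969096777934799}
scene {'intrinsics': array([[594.43003003,   0.        , 313.35649336],
       [  0.        , 594.43003003, 234.06084128],
       [  0.        ,   0.        ,   1.        ]]), 'R': array([[-0.68149983, -0.7315716 , -0.01899921],
       [-0.34908321,  0.347789  , -0.87016304],
       [ 0.64319429, -0.58638366, -0.49239751]]), 't': array([0.32287044, 0.30253012, 0.98929864])}
scene pack_grip 0.71 [465. 207.  12.  57.]
scene pack_grip 0.42 [394. 213.   1.   4.]
scene charger 0.58 [387. 235.  16.  26.]
scene tester 0.66 [301. 268.  76.  55.]
top {'intrinsics': array([[546.88740668,   0.        , 318.43749333],
       [  0.        , 546.88740668, 242.17366487],
       [  0.        ,   0.        ,   1.        ]]), 'R': array([[-5.25892583e-04, -9.99832644e-01, -1.82868229e-02],
       [-9.97938468e-01,  1.69829329e-03, -6.41555201e-02],
       [ 6.41758396e-02,  1.82153851e-02, -9.97772349e-01]]), 't': array([-0.09667076,  0.5929109 ,  1.50610445])}
top pack_grip 0.94 [450. 251.  35.  31.]
top pack_grip 0.93 [457. 298.  37.  34.]
top pack_grip 0.61 [403. 283.  23.  20.]
top charger 0.98 [397. 284.  41.  44.]
top tester 0.94 [295. 256.  48.  54.]
```

```bash
python3 - <<'E'
import cv2,numpy as np
a=cv2.imread("pics/top0.png")[190:350,240:500]; b=cv2.imread("pics/scene0.png")[120:360,200:520]
a=cv2.resize(a,(800,492),interpolation=cv2.INTER_CUBIC)
cv2.imwrite("pics/a0.png",a); cv2.imwrite("pics/b0.png",cv2.resize(b,(800,600),interpolation=cv2.INTER_CUBIC))
E
```

```text
(no output)
```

View pics/a0.png

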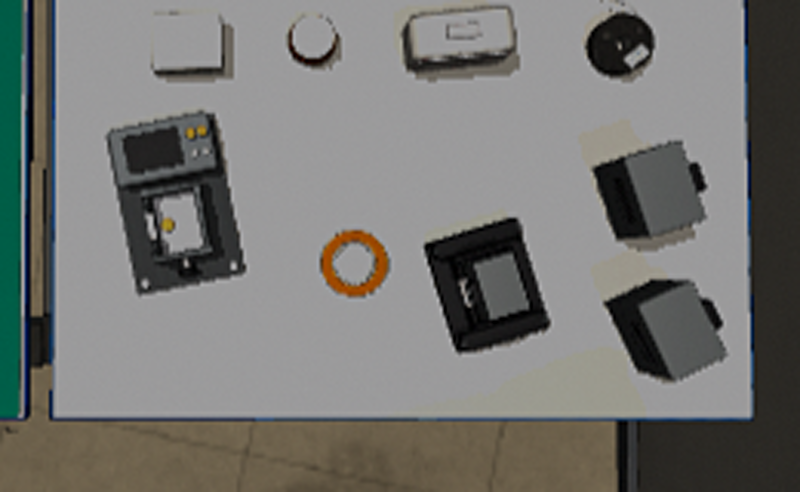

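View pics/b0.png

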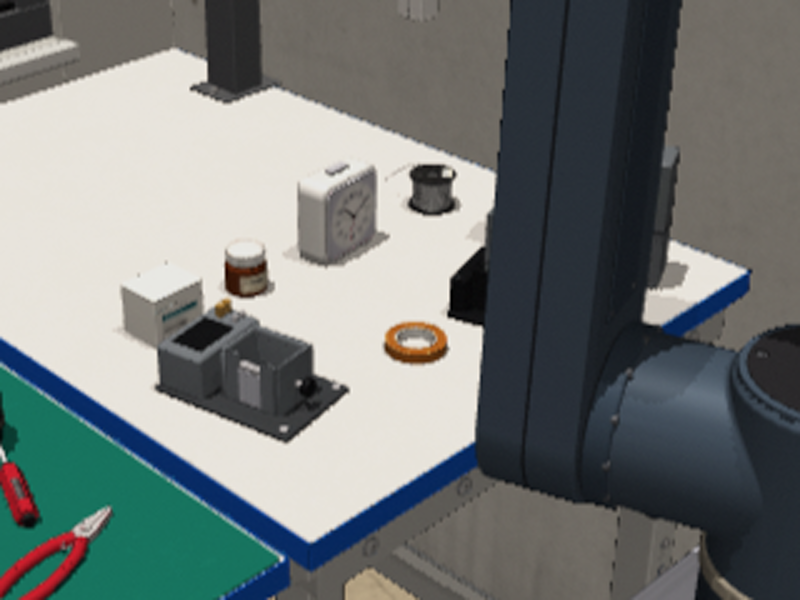

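Top crop: three pack-like grey blocks are at full-image pixels (450,251), (457,298) and (403,283). The first two are bigger and stand free on the bench. The one at (403,283) is smallest and sits in the black charger, with its slot on the left (+y), so it is the one meant. The tester is at (295,256), also with its slot to the left, and the tape is at about (355,276).

```bash
cat > h.py <<'E'
from rig import *
import cv2,numpy as np
from scipy.spatial.transform import Rotation as Rn
def cloud(d,p):
    v,u=np.mgrid[0:480,0:640]; K=p["intrinsics"]
    c=np.stack([(u-K[0,2])/K[0,0]*d,(v-K[1,2])/K[1,1]*d,d],-1)
    return (c-p["t"])@p["R"]
def rect(P):
    (c,s,a)=cv2.minAreaRect((P[:,:2]*1000).astype(np.float32)); return np.round(c,1),np.round(s,1),round(a,1)
E
python3 - <<'E'
from h import *
z=np.load("top0.npz"); p=camera_params("top"); W=cloud(z["d"],p)
def sel(b,lo,hi):
    c0,r0,w,h=b; S=W[r0-h:r0+h,c0-w:c0+w].reshape(-1,3); return S[(S[:,2]>lo)&(S[:,2]<hi)]
for n,b,zs in [("pack",(403,283,25,28),[(.1,.125),(.04,.06)]),("tester",(295,256,28,32),[(.045,.06),(.03,.06),(.004,.02)]),("p2",(450,251,22,22),[(.1,.2)]),("p3",(457,298,22,24),[(.1,.2)]),("tape",(355,276,15,15),[(.006,.02)])]:
    for lo,hi in zs:
        S=sel(b,lo,hi)
        if len(S)>5: print(n,lo,hi,len(S),rect(S),S[:,2].mean().round(4))
print(p["R"].T@-p["t"])
E
```

```text
pack 0.1 0.125 294 (array([ 479.6, -313.8]), array([49.8, 44.3]), 17.4) 0.1113
pack 0.04 0.06 320 (array([ 481.9, -317.6]), array([100.7,  79.7]), 17.1) 0.0473
tester 0.045 0.06 711 (array([566. , -32.7]), array([125.3,  90.8]), 10.5) 0.051
tester 0.03 0.06 853 (array([558.6, -34.8]), array([140.6,  92.2]), 11.3) 0.0493
tester 0.004 0.02 929 (array([556.7, -29.6]), array([155. , 177.3]), 90.0) 0.009
p2 0.1 0.2 655 (array([ 563.2, -453.9]), array([70. , 63.1]), 17.9) 0.136
p3 0.1 0.2 687 (array([ 445.9, -466. ]), array([71.2, 63. ]), 24.8) 0.1356
tape 0.006 0.02 241 (array([ 500.2, -200.5]), array([75.2, 80.8]), 89.9) 0.012
[ 0.49498224 -0.1250958   1.53902008]
```

play_rows([
  {"tx": 0.03, "ty": -0.004, "tz": 0, "twist": 0.014},
  {"tx": 0.06, "ty": -0.007, "tz": 0, "twist": 0.028},
  {"tx": 0.095, "ty": -0.011, "tz": 0, "twist": 0.042},
  {"tx": 0.13, "ty": -0.016, "tz": 0, "twist": 0.056},
  {"tx": 0.165, "ty": -0.02, "tz": 0, "twist": 0.07},
  {"tx": 0.2, "ty": -0.024, "tz": 0, "twist": 0.09},
  {"tx": 0.235, "ty": -0.028, "tz": 0, "twist": 0.105},
  {"tx": 0.265, "ty": -0.032, "tz": 0, "twist": 0.12},
  {"tx": 0.285, "ty": -0.034, "tz": 0, "twist": 0.138},
  {"tx": 0.3, "ty": -0.036, "tz": 0, "twist": 0.138},
  {"tx": 0.3, "ty": -0.036, "tz": 0, "twist": 0.138},
  {"tx": 0.3, "ty": -0.036, "tz": 0, "twist": 0.138},
], gripper=1)

```text
time_s: 1.5
eef_pos: [0.4796, -0.3148, 0.2561]
ee_rot: [-0.0, 0.989, 0.151, -0.0]
force: [-0.7, 0.5, -0.1]
width: 0.999
```

```bash
cat >> h.py <<'E'
def wcloud(d,p):
    v,u=np.mgrid[0:480,0:640]; K=p["intrinsics"]
    x=(u-K[0,2])/K[0,0]; y=(v-K[1,2])/K[1,1]; r=np.hypot(x,y); s=np.tan(np.minimum(r,1.45))/np.maximum(r,1e-9)
    c=np.stack([x*s*d,y*s*d,d],-1)
    return (c-p["t"])@p["R"]
def state():
    s=read_state(); M=Rn.from_quat(np.r_[s["ee_rot"][1:],s["ee_rot"][0]]).as_matrix()
    print("t",round(s["time_s"],2),"pos",s["eef_pos"].round(4),"xang",np.degrees(np.arctan2(M[1,0],M[0,0])).round(2),"zax",M[:,2].round(4),"F",s["force"].round(1),"w",round(s["width"],3)); return s,M
def look(name):
    p=camera_params("wrist"); im,d=camera("wrist"); np.savez(name+".npz",im=im,d=d,**p); cv2.imwrite(f"pics/{name}.png",im[:,:,::-1]); return im,d,p
E
python3 - <<'E'
from h import *
s,M=state(); print(s["q"].round(2)); im,d,p=look("w1"); print(p)
W=wcloud(d,p)
for b in [(.106,.118),(.044,.058)]:
    m=(d>0)&(W[...,2]>b[0])&(W[...,2]<b[1])&(np.hypot(W[...,0]-.48,W[...,1]+.315)<.075); S=W[m]; print(b,len(S),rect(S) if len(S)>5 else "",S[:,2].mean())
E
```

```text
t 1.5 pos [ 0.4796 -0.3148  0.2561] xang 17.34 zax [-7.e-04 -0.e+00 -1.e+00] F [-0.7  0.5 -0.1] w 0.999
[-0.7   0.18  0.24  1.63 -0.    2.14]
{'intrinsics': array([[371.64829954,   0.        , 322.46145071],
       [  0.        , 371.64829954, 246.3360887 ],
       [  0.        ,   0.        ,   1.        ]]), 'R': array([[ 2.97280630e-01, -9.54789693e-01,  9.31830412e-04],
       [-9.13391226e-01, -2.84106383e-01,  2.91547647e-01],
       [-2.78101950e-01, -8.75225941e-02, -9.56555854e-01]]), 't': array([-0.443064  ,  0.30913856,  0.48409757])}
(0.106, 0.118) 3186 (array([ 481.6, -318.5]), array([49.8, 36. ]), 16.9) 0.11158549449214229
(0.044, 0.058) 2171 (array([ 489.5, -316.8]), array([84.3, 79.5]), 17.4) 0.047788138119696046
```

View pics/w1.png

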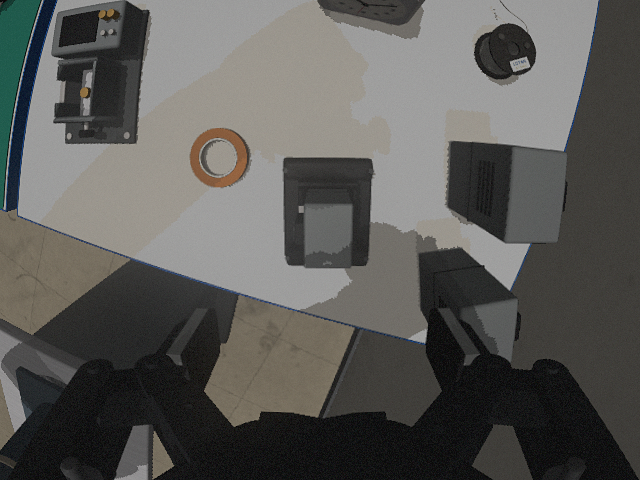

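Wrist view: the pack's top is at (328,235) in the charger, with the slot on the left at (300,210). It measures 49.8 x 36.0 mm at z = 0.1116, which matches the pack meant. The larger blocks at (510,190) and (470,290) do not. I'm descending onto it now.

play_rows([
  {"tx": 0.0007, "ty": 0.0034, "tz": 0.015, "twist": 0.006},
  {"tx": 0.0007, "ty": 0.0034, "tz": 0.04, "twist": 0.006},
  {"tx": 0.0007, "ty": 0.0034, "tz": 0.07, "twist": 0.006},
  {"tx": 0.0007, "ty": 0.0034, "tz": 0.1, "twist": 0.006},
  {"tx": 0.0007, "ty": 0.0034, "tz": 0.125, "twist": 0.006},
  {"tx": 0.0007, "ty": 0.0034, "tz": 0.145, "twist": 0.006},
  {"tx": 0.0007, "ty": 0.0034, "tz": 0.158, "twist": 0.006},
  {"tx": 0.0007, "ty": 0.0034, "tz": 0.165, "twist": 0.006},
  {"tx": 0.0007, "ty": 0.0034, "tz": 0.165, "twist": 0.006},
  {"tx": 0.0007, "ty": 0.0034, "tz": 0.165, "twist": 0.006},
], gripper=1)

```text
time_s: 2.38
eef_pos: [0.4801, -0.319, 0.0916]
ee_rot: [0.0, 0.989, 0.147, -0.0]
force: [0.4, 1.1, 0.6]
width: 1.0
```

```bash
python3 - <<'E'
from h import *
s,M=state(); im,d,p=look("w2")
W=wcloud(d,p)
L=(W-s["eef_pos"])@M
m=(d>0)&(W[...,2]>.106)&(W[...,2]<.116)&(abs(L[...,0])<.045)&(abs(L[...,1])<.028)
S=L[m]; print(len(S),rect(S),S.min(0),S.max(0))
E
```

```text
t 2.38 pos [ 0.4801 -0.319   0.0916] xang 16.85 zax [-7.e-04 -4.e-04 -1.e+00] F [0.4 1.1 0.6] w 1.0
13371 (array([ 3.8, -0.8]), array([45.8, 36.4]), 0.0) [-0.0191129  -0.01897864 -0.02210865] [ 0.02668281  0.01740532 -0.01440285]
```

View pics/w2.png

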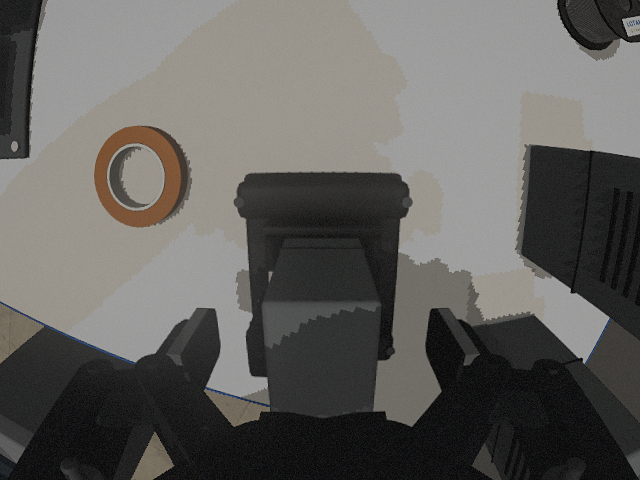

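Pack top spans (265–378, 240–410), between the open fingers. It needs a shift of about 1.5 mm, then I close.

play_rows([
  {"tx": 0.0015, "ty": -0.0015, "tz": 0},
  {"tx": 0.0015, "ty": -0.0015, "tz": 0},
  {"tx": 0.0015, "ty": -0.0015, "tz": 0},
], gripper=1)

```text
validation failed for argument at $.in...
```

play_rows([
  {"tz": 0},
  {"tz": 0},
  {"tz": 0},
  {"tz": 0},
  {"tz": 0},
  {"tz": 0},
  {"tz": 0},
  {"tz": 0},
], gripper=-1, force=25)

```text
validation failed for argument at $.in...
```

play_rows([
  {"tx": 0.0015, "ty": -0.0015, "tz": 0, "twist": 0},
  {"tx": 0.0015, "ty": -0.0015, "tz": 0, "twist": 0},
  {"tx": 0.0015, "ty": -0.0015, "tz": 0, "twist": 0},
], gripper=1)

```text
time_s: 2.68
eef_pos: [0.4826, -0.318, 0.094]
ee_rot: [0.002, 0.989, 0.147, 0.001]
force: [-0.2, -1.1, 1.0]
width: 1.0
```

play_rows([
  {"tx": 0, "ty": 0, "tz": 0, "twist": 0},
  {"tx": 0, "ty": 0, "tz": 0, "twist": 0},
  {"tx": 0, "ty": 0, "tz": 0, "twist": 0},
  {"tx": 0, "ty": 0, "tz": 0, "twist": 0},
  {"tx": 0, "ty": 0, "tz": 0, "twist": 0},
  {"tx": 0, "ty": 0, "tz": 0, "twist": 0},
  {"tx": 0, "ty": 0, "tz": 0, "twist": 0},
], gripper=-1, force=25)

```text
time_s: 3.27
eef_pos: [0.4828, -0.3182, 0.0943]
ee_rot: [0.002, 0.989, 0.147, 0.001]
force: [1.1, -0.5, 1.8]
width: 0.416
```

play_rows([
  {"tx": 0, "ty": 0, "tz": -0.002, "twist": 0},
  {"tx": 0, "ty": 0, "tz": -0.004, "twist": 0},
  {"tx": 0, "ty": 0, "tz": -0.006, "twist": 0},
])

```text
time_s: 3.52
eef_pos: [0.4823, -0.3178, 0.0997]
ee_rot: [0.001, 0.989, 0.147, 0.001]
force: [0.5, 0.8, -1.0]
width: 0.421
```

```bash
python3 - <<'E'
from h import *
s,M=state(); im,d,p=look("w3")
W=wcloud(d,p)
m=(d>0)&(W[...,2]>.106)&(W[...,2]<.13)&(np.hypot(W[...,0]-.482,W[...,1]+.318)<.03)
S=W[m]; print(len(S),S[:,2].mean(),np.median(S[:,2]))
E
```

```text
t 3.52 pos [ 0.4823 -0.3178  0.0997] xang 16.88 zax [ 0.002  -0.0027 -1.    ] F [ 0.5  0.8 -1. ] w 0.421
15884 0.1169852863477369 0.11717922318660104
```

play_rows([
  {"tx": 0, "ty": 0, "tz": -0.004, "twist": 0},
  {"tx": 0, "ty": 0, "tz": -0.01, "twist": 0},
  {"tx": 0, "ty": 0, "tz": -0.017, "twist": 0},
  {"tx": 0, "ty": 0, "tz": -0.025, "twist": 0},
  {"tx": 0, "ty": 0, "tz": -0.034, "twist": 0},
  {"tx": 0, "ty": 0, "tz": -0.044, "twist": 0},
  {"tx": 0, "ty": 0, "tz": -0.056, "twist": 0},
  {"tx": 0, "ty": 0, "tz": -0.07, "twist": 0},
  {"tx": 0, "ty": 0, "tz": -0.082, "twist": 0},
  {"tx": 0, "ty": 0, "tz": -0.09, "twist": 0},
  {"tx": 0, "ty": 0, "tz": -0.09, "twist": 0},
])

```text
time_s: 4.48
eef_pos: [0.4836, -0.3187, 0.1937]
ee_rot: [0.004, 0.989, 0.147, 0.003]
force: [1.1, 0.3, -1.2]
width: 0.416
```

```bash
python3 - <<'E'
from h import *
s,M=state(); im,d,p=look("w4")
W=wcloud(d,p); L=(W-s["eef_pos"])@M
m=(d>0)&(L[...,2]<-.008)&(L[...,2]>-.026)&(abs(L[...,0])<.045)&(abs(L[...,1])<.024)
S=L[m]; print(len(S),rect(S),S[:,2].mean(),S.min(0),S.max(0))
im,d=camera("top"); np.savez("top1.npz",im=im,d=d); cv2.imwrite("pics/top1.png",cv2.resize(im[190:350,240:500,::-1],(800,492)))
# tester from wrist
m=(d>0)
E
```

```text
t 4.48 pos [ 0.4836 -0.3187  0.1937] xang 16.88 zax [ 0.0069 -0.0068 -1.    ] F [ 1.1  0.3 -1.2] w 0.416
14531 (array([ 1.1, -0.2]), array([46.1, 48. ]), 1.3) -0.016949985282762044 [-0.0219095  -0.02399308 -0.02599674] [ 0.02419213  0.02396513 -0.00800009]
```

View pics/w4.png

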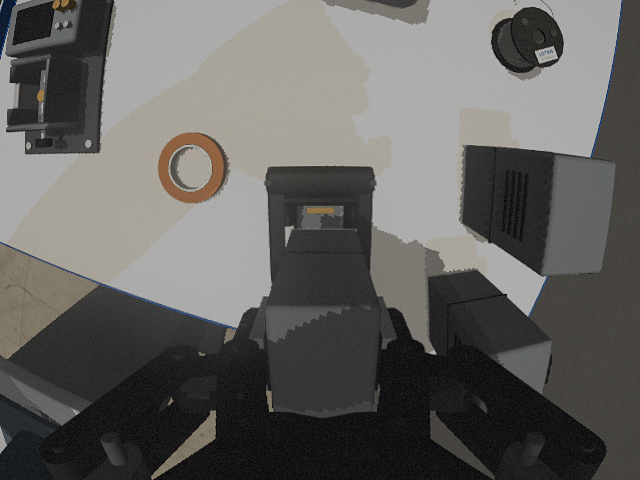

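The pack is out of the charger and held, with its top at (325,355). The empty bay shows at (320,210). Next I locate the tester from the top depth picture, then look from near.

```bash
python3 - <<'E'
from h import *
z=np.load("top0.npz"); p=camera_params("top"); W=cloud(z["d"],p); np.set_printoptions(linewidth=250)
print((W[232:288:2,270:324:2,2]*1000).round().astype(int))
for px in [(299,262),(295,262),(304,262),(285,262),(310,262)]: print(px,W[px[1],px[0]].round(4))
im=cv2.cvtColor(z["im"],cv2.COLOR_RGB2GRAY)
a=cv2.resize(z["im"][228:292,268:326,::-1],(580,640)[::1],interpolation=cv2.INTER_NEAREST)
E
```

```text
[[   2   -5   -1    2   52   50   48   46   47   53   51   51   53   53   51   47   62   64   56   44   -4    2   -1   -1   -5    4    0]
 [   0    2    4   47   51   52   47   54   49   44   55   55   47   45   49   46   61   47   44   46   10    3    1    1    1    4   -1]
 [   3   -8   -4   49   53   51   61   52   50   53   51   51   47   53   52   51   46   44   46   49   10   -3    8    0    2   -1    6]
 [  -6    0   -3   43   50   50   53   49   56   48   50   49   51   56   43   53   55   50   55   42    4   -3    0    5    5   -3   -6]
 [   3   -1   -6   51   49   43   47   56   55   51   54   49   55   50   50   53   49   52   47   47   17   -4   -4    4   -1    3   -1]
 [  -3   -5   -1   48   49   54   47   47   49   49   50   55   55   50   51   53   45   51   53   56   43    5   -2   -1   -3   -1   -4]
 [   6    2   -1   -8   52   50   49   47   55   47   53   48   49   46   47   53   51   48   45   47   45   10    4   -9   -1    4    5]
 [   1   -6   -4   -1   53   46   55   49   50   49   48   48   49   44   46   47   49   31   11   11    3    6    1   -2    0   -1   
[... 2249 characters left out ...]
  12    8    2   11    4   12    2    8    5    6   11    8    6    4    6    0   -1   -1    3    1]
 [  -4    0    1   -2   -2   -1   -1    7    6    9   -2    6    5   11   14   11    2    1    1   -7    2   -1    3   -8    1   -1    0]
 [   1    4    3    4    0   -2    1    3    4    1    8    5    3    3   -3    0    5    0    2    0    2    4   -1   -1    3   -1   -1]
 [   0    0    8    0    4   -2   -2    2   -3   -7   -3    1   -3   -4   -5    1   -1   -1   -5    1    5   -2    4    0    4   -1    0]]
(299, 262) [ 0.5376 -0.0431  0.017 ]
(295, 262) [ 0.5373 -0.0329  0.0314]
(304, 262) [ 0.5377 -0.057   0.0152]
(285, 262) [ 0.538  -0.0033  0.0066]
(310, 262) [ 0.538  -0.0733  0.0018]
```

play_rows([
  {"tx": 0.002, "ty": -0.015, "tz": 0, "twist": 0.005},
  {"tx": 0.005, "ty": -0.04, "tz": 0, "twist": 0.015},
  {"tx": 0.009, "ty": -0.073, "tz": 0, "twist": 0.03},
  {"tx": 0.014, "ty": -0.108, "tz": 0, "twist": 0.045},
  {"tx": 0.018, "ty": -0.143, "tz": 0, "twist": 0.06},
  {"tx": 0.023, "ty": -0.178, "tz": 0, "twist": 0.07},
  {"tx": 0.027, "ty": -0.21, "tz": 0, "twist": 0.08},
  {"tx": 0.03, "ty": -0.237, "tz": 0, "twist": 0.09},
  {"tx": 0.032, "ty": -0.253, "tz": 0, "twist": 0.1},
  {"tx": 0.033, "ty": -0.26, "tz": 0, "twist": 0.1},
  {"tx": 0.033, "ty": -0.26, "tz": 0, "twist": 0.1},
  {"tx": 0.033, "ty": -0.26, "tz": 0, "twist": 0.1},
])

```text
time_s: 5.58
eef_pos: [0.4387, -0.0599, 0.1891]
ee_rot: [0.002, 0.995, 0.097, 0.001]
force: [0.6, -0.3, -1.9]
width: 0.417
```

```bash
python3 - <<'E'
from h import *
s,M=state(); im,d,p=look("w5")
W=wcloud(d,p); np.savez("w5c.npz",W=W,pos=s["eef_pos"],M=M)
m=(d>0)&(W[...,2]>.050)&(W[...,2]<.06)&(abs(W[...,0]-.537)<.06)&(abs(W[...,1]+.043)<.05)
S=W[m];print(len(S),rect(S),S[:,2].mean())
v=im.copy(); v[m]=[255,0,0]; v=v[:,:,::-1]; ys,xs=np.where(m); print(xs.min(),xs.max(),ys.min(),ys.max())
cv2.imwrite("pics/w5v.png",np.hstack([cv2.resize(im[40:300,200:460,::-1],(400,400)),cv2.resize(v[40:300,200:460],(400,400))]))
E
```

```text
t 5.58 pos [ 0.4387 -0.0599  0.1891] xang 11.18 zax [ 0.0029 -0.0047 -1.    ] F [ 0.6 -0.3 -1.9] w 0.417
3621 (array([549.4, -32.9]), array([97.3, 75.9]), 1.9) 0.05368694486951056
268 378 6 144
```

View pics/w5v.png

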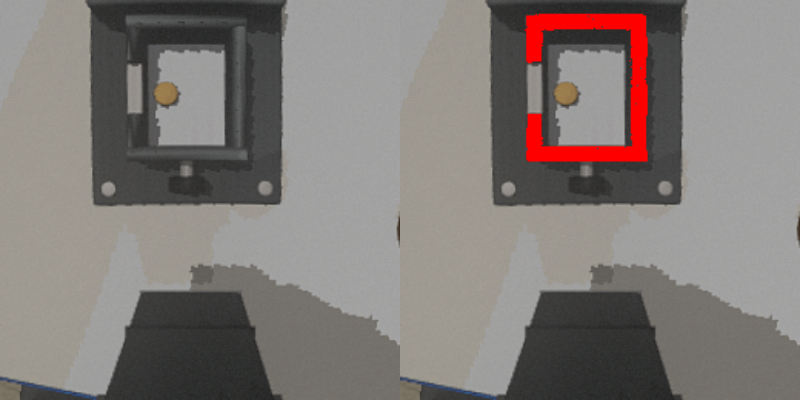

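The tester's ring is clear: outer edge at crop columns 126–247, rows 14–160, slot and catch on the left (+y), pin at (166,93). Now I fit the ring and find where the pack sits in the gripper.

```bash
python3 - <<'E'
from h import *
z=np.load("w5c.npz"); W,pos,M=z["W"],z["pos"],z["M"]
m=(W[...,2]>.048)&(W[...,2]<.062); m[:47]=0; m[150:]=0; m[:,:270]=0; m[:,:]&=(abs(W[...,1]+.043)<.05)
n,l,st,c=cv2.connectedComponentsWithStats(m.astype(np.uint8)); k=1+st[1:,4].argmax(); print(st[k])
S=W[l==k]; print(rect(S),S[:,2].mean())
a=np.radians(11.2)
# fit yaw & sides: robust edges
best=None
for deg in np.arange(8,14,.1):
    a=np.radians(deg); Q=S[:,:2]@np.array([[np.cos(a),-np.sin(a)],[np.sin(a),np.cos(a)]])
    e=np.percentile(Q,[1,99],0); ar=np.prod(e[1]-e[0])
    if best is None or ar<best[0]: best=(ar,deg,e)
print(best)
a=np.radians(best[1]);A=np.array([[np.cos(a),-np.sin(a)],[np.sin(a),np.cos(a)]]);Q=S[:,:2]@A; c0=best[2].mean(0); print("ctr outer",A@c0)
q=Q-c0; mid=q[(abs(q[:,0])<.02)]; print("inner y",np.sort(mid[mid[:,1]<0][:,1])[-5:],np.sort(mid[mid[:,1]>0][:,1])[:5])
mid=q[(abs(q[:,1])<.012)]; print("inner x",np.sort(mid[mid[:,0]<0][:,0])[-5:],np.sort(mid[mid[:,0]>0][:,0])[:5], "half outer",np.ptp(best[2],0)/2)
R=W.reshape(-1,3); Qr=R[:,:2]@A-c0; f=R[(abs(Qr[:,0])<.018)&(Qr[:,1]<.004)&(Qr[:,1]>-.015)&(R[:,2]<.04)]; print("floor z",np.median(f[:,2]),len(f))
L=(W-pos)@M
m=(L[...,2]<-.012)&(L[...,2]>-.023)&(abs(L[...,0])<.04)&(abs(L[...,1])<.021)
P=L[m]; top=np.median(P[:,2]); print("packtop",top)
for f in (0,1,2,): 
  r=P[(P[:,0]>f*.006)&(P[:,0]<f*.006+.006)]; print(r[:,1].min(),r[:,1].max())
print("front x",np.percentile(P[abs(P[:,1])<.01][:,0],99.5))
E
```

```text
[ 281   49   80   96 2811]
(array([537.3, -40. ]), array([65.9, 52.8]), 11.3) 0.054491148816883384
(np.float64(0.0033848198186450973), np.float64(11.899999999999986), array([[ 0.48445758, -0.17600724],
       [ 0.5500682 , -0.12441772]]))
ctr outer [ 0.53712083 -0.04032249]
inner y [-0.01924195 -0.01924063 -0.01923424 -0.01920323 -0.01909196] [0.01924685 0.01983927 0.01986499 0.01991817 0.01992495]
inner x [-0.02645875 -0.02644896 -0.02643036 -0.02642542 -0.02639856] [0.02668101 0.02673244 0.02673766 0.02683077 0.02685087] half outer [0.03280531 0.02579476]
floor z 0.016655735808858443 1146
packtop -0.017535413762943805
-0.02092727088350282 0.020827199781119535
-0.020997578160752463 0.02099747954364735
-0.018284772279658038 0.017948584786467426
front x 0.023644832047811256
```

play_rows([
  {"tx": 0.012, "ty": 0, "tz": 0, "twist": 0},
  {"tx": 0.03, "ty": 0, "tz": 0.005, "twist": 0},
  {"tx": 0.055, "ty": -0.0005, "tz": 0.01, "twist": -0.003},
  {"tx": 0.078, "ty": -0.0005, "tz": 0.015, "twist": -0.003},
  {"tx": 0.094, "ty": -0.0005, "tz": 0.02, "twist": -0.003},
  {"tx": 0.1015, "ty": -0.0005, "tz": 0.025, "twist": -0.003},
  {"tx": 0.1015, "ty": -0.0005, "tz": 0.025, "twist": -0.003},
  {"tx": 0.1015, "ty": -0.0005, "tz": 0.025, "twist": -0.003},
  {"tx": 0.1015, "ty": -0.0005, "tz": 0.025, "twist": -0.003},
])

```text
time_s: 6.38
eef_pos: [0.5376, -0.0411, 0.1644]
ee_rot: [0.003, 0.995, 0.098, 0.001]
force: [-0.1, 0.3, -1.4]
width: 0.421
```

```bash
python3 - <<'E'
from h import *
s,M=state()
b=np.array([.5372,-.0402,0]); print("bay in tool mm", ((b-s["eef_pos"])@M*1000).round(1), "want -1.2,.2")
E
```

```text
t 6.38 pos [ 0.5376 -0.0411  0.1644] xang 11.24 zax [ 0.0019 -0.0049 -1.    ] F [-0.1  0.3 -1.4] w 0.421
bay in tool mm [ -0.4  -1.8 164.4] want -1.2,.2
```

play_rows([
  {"tx": 0.0008, "ty": -0.0015, "tz": 0.003, "twist": -0.002},
  {"tx": 0.0008, "ty": -0.0015, "tz": 0.008, "twist": -0.002},
  {"tx": 0.0008, "ty": -0.0015, "tz": 0.014, "twist": -0.002},
  {"tx": 0.0008, "ty": -0.0015, "tz": 0.02, "twist": -0.002},
  {"tx": 0.0008, "ty": -0.0015, "tz": 0.025, "twist": -0.002},
  {"tx": 0.0008, "ty": -0.0015, "tz": 0.029, "twist": -0.002},
  {"tx": 0.0008, "ty": -0.0015, "tz": 0.032, "twist": -0.002},
  {"tx": 0.0008, "ty": -0.0015, "tz": 0.034, "twist": -0.002},
  {"tx": 0.0008, "ty": -0.0015, "tz": 0.034, "twist": -0.002},
])

```text
time_s: 7.13
eef_pos: [0.5378, -0.0395, 0.1297]
ee_rot: [0.002, 0.995, 0.099, 0.0]
force: [0.2, 0.4, -1.3]
width: 0.418
```

play_rows([
  {"tx": 0.0003, "ty": 0, "tz": 0.002, "twist": 0},
  {"tx": 0.0003, "ty": 0, "tz": 0.004, "twist": 0},
  {"tx": 0.0003, "ty": 0, "tz": 0.006, "twist": 0},
  {"tx": 0.0003, "ty": 0, "tz": 0.008, "twist": 0},
  {"tx": 0.0003, "ty": 0, "tz": 0.01, "twist": 0},
  {"tx": 0.0003, "ty": 0, "tz": 0.012, "twist": 0},
  {"tx": 0.0003, "ty": 0, "tz": 0.014, "twist": 0},
  {"tx": 0.0003, "ty": 0, "tz": 0.016, "twist": 0},
  {"tx": 0.0003, "ty": 0, "tz": 0.016, "twist": 0},
])

```text
time_s: 7.88
eef_pos: [0.5378, -0.0395, 0.1131]
ee_rot: [0.002, 0.995, 0.099, -0.0]
force: [0.5, -0.4, -1.9]
width: 0.419
```

```bash
python3 - <<'E'
from h import *
s,M=state()
E
```

```text
t 7.88 pos [ 0.5378 -0.0395  0.1131] xang 11.35 zax [-0.     -0.0045 -1.    ] F [ 0.5 -0.4 -1.9] w 0.419
```

play_rows([
  {"tx": 0, "ty": 0, "tz": 0.001, "twist": 0},
  {"tx": 0, "ty": 0, "tz": 0.002, "twist": 0},
  {"tx": 0, "ty": 0, "tz": 0.003, "twist": 0},
  {"tx": 0, "ty": 0, "tz": 0.004, "twist": 0},
  {"tx": 0, "ty": 0, "tz": 0.005, "twist": 0},
  {"tx": 0, "ty": 0, "tz": 0.006, "twist": 0},
  {"tx": 0, "ty": 0, "tz": 0.007, "twist": 0},
])

```text
time_s: 8.47
eef_pos: [0.5378, -0.0395, 0.1061]
ee_rot: [0.002, 0.995, 0.099, -0.0]
force: [-1.2, 0.0, 1.2]
width: 0.418
```

play_rows([
  {"tx": 0, "ty": 0, "tz": 0.001, "twist": 0},
  {"tx": 0, "ty": 0, "tz": 0.002, "twist": 0},
  {"tx": 0, "ty": 0, "tz": 0.003, "twist": 0},
])

```text
time_s: 8.72
eef_pos: [0.5379, -0.0395, 0.1039]
ee_rot: [0.002, 0.995, 0.099, 0.0]
force: [-2.2, 0.4, 4.5]
width: 0.417
```

play_rows([
  {"tx": 0, "ty": 0, "tz": 0.0007, "twist": 0},
  {"tx": 0, "ty": 0, "tz": 0.0014, "twist": 0},
  {"tx": 0, "ty": 0, "tz": 0.002, "twist": 0},
])

```text
time_s: 8.97
eef_pos: [0.5379, -0.0395, 0.1024]
ee_rot: [0.002, 0.995, 0.099, 0.0]
force: [-2.4, 0.1, 4.8]
width: 0.418
```

play_rows([
  {"tx": 0, "ty": 0, "tz": 0.0005, "twist": 0},
  {"tx": 0, "ty": 0, "tz": 0.001, "twist": 0},
  {"tx": 0, "ty": 0, "tz": 0.0015, "twist": 0},
])

```text
time_s: 9.22
eef_pos: [0.5379, -0.0395, 0.101]
ee_rot: [0.002, 0.995, 0.099, 0.0]
force: [-2.9, 0.9, 5.1]
width: 0.417
```

play_rows([
  {"tx": 0, "ty": 0, "tz": 0.0005, "twist": 0},
  {"tx": 0, "ty": 0, "tz": 0.001, "twist": 0},
  {"tx": 0, "ty": 0, "tz": 0.0015, "twist": 0},
])

```text
time_s: 9.47
eef_pos: [0.5379, -0.0395, 0.0996]
ee_rot: [0.002, 0.995, 0.099, 0.0]
force: [-2.4, 0.5, 6.0]
width: 0.42
```

play_rows([
  {"tx": 0, "ty": 0, "tz": 0.0004, "twist": 0},
  {"tx": 0, "ty": 0, "tz": 0.0008, "twist": 0},
  {"tx": 0, "ty": 0, "tz": 0.001, "twist": 0},
])

```text
time_s: 9.72
eef_pos: [0.538, -0.0395, 0.0992]
ee_rot: [0.002, 0.995, 0.099, 0.0]
force: [-4.7, 1.0, 7.5]
width: 0.421
```

play_rows([
  {"tx": 0, "ty": 0, "tz": 0.0005, "twist": 0},
  {"tx": 0, "ty": 0, "tz": 0.001, "twist": 0},
  {"tx": 0, "ty": 0, "tz": 0.001, "twist": 0},
])

```text
time_s: 9.97
eef_pos: [0.538, -0.0395, 0.0992]
ee_rot: [0.002, 0.995, 0.099, 0.001]
force: [-4.0, 0.2, 9.1]
width: 0.416
```

```bash
python3 - <<'E'
from h import *
s,M=state(); im,d,p=look("w6")
W=wcloud(d,p); L=(W-s["eef_pos"])@M
P=L[(L[...,2]<-.012)&(L[...,2]>-.023)&(abs(L[...,0])<.02)&(abs(L[...,1])<.012)]; print("packtop",np.median(P[:,2]),"world",s["eef_pos"][2]-np.median(P[:,2]))
E
```

```text
t 9.97 pos [ 0.538  -0.0395  0.0992] xang 11.37 zax [ 0.0016 -0.0048 -1.    ] F [-4.   0.2  9.1] w 0.416
packtop -0.017646240346610064 world 0.11683481488029034
```

The pack stopped at TCP z = 0.0992, where the floor was predicted, with about 9 N. I'm releasing so the tab springs out.

play_rows([
  {"tx": 0, "ty": 0, "tz": 0, "twist": 0},
  {"tx": 0, "ty": 0, "tz": 0, "twist": 0},
  {"tx": 0, "ty": 0, "tz": 0, "twist": 0},
  {"tx": 0, "ty": 0, "tz": 0, "twist": 0},
  {"tx": 0, "ty": 0, "tz": 0, "twist": 0},
  {"tx": 0, "ty": 0, "tz": 0, "twist": 0},
  {"tx": 0, "ty": 0, "tz": 0, "twist": 0},
  {"tx": 0, "ty": 0, "tz": 0, "twist": 0},
], gripper=1)

```text
time_s: 10.68
eef_pos: [0.538, -0.0396, 0.099]
ee_rot: [0.002, 0.995, 0.099, 0.0]
force: [0.2, -0.1, 0.0]
width: 1.002
```

```bash
python3 - <<'E'
from h import *
s,M=state(); im,d,p=look("w7")
W=wcloud(d,p); L=(W-s["eef_pos"])@M
P=L[(L[...,2]<-.008)&(L[...,2]>-.028)&(abs(L[...,0])<.02)&(abs(L[...,1])<.012)]; print("packtop",np.median(P[:,2]),"world",s["eef_pos"][2]-np.median(P[:,2]))
E
```

```text
t 10.68 pos [ 0.538  -0.0396  0.099 ] xang 11.37 zax [ 0.0015 -0.0048 -1.    ] F [ 0.2 -0.1  0. ] w 1.002
packtop -0.01951866834350395 world 0.1185598361697858
```

play_rows([
  {"tx": 0, "ty": 0, "tz": -0.006, "twist": 0},
  {"tx": 0, "ty": 0, "tz": -0.018, "twist": 0},
  {"tx": 0, "ty": 0, "tz": -0.04, "twist": 0},
  {"tx": 0, "ty": 0, "tz": -0.07, "twist": 0},
  {"tx": -0.02, "ty": 0, "tz": -0.1, "twist": 0},
  {"tx": -0.045, "ty": 0, "tz": -0.12, "twist": 0},
  {"tx": -0.07, "ty": 0, "tz": -0.13, "twist": 0},
  {"tx": -0.08, "ty": 0, "tz": -0.13, "twist": 0},
  {"tx": -0.08, "ty": 0, "tz": -0.13, "twist": 0},
  {"tx": -0.08, "ty": 0, "tz": -0.13, "twist": 0},
])

```text
time_s: 11.57
eef_pos: [0.4597, -0.0548, 0.2294]
ee_rot: [0.003, 0.995, 0.099, 0.001]
force: [-0.7, -0.5, -0.8]
width: 1.0
```

```bash
python3 - <<'E'
from h import *
s,M=state(); im,d,p=look("w8"); W=wcloud(d,p)
m=(W[...,2]>.105)&(W[...,2]<.135)&(np.hypot(W[...,0]-.5372,W[...,1]+.0402)<.045); S=W[m]; print(len(S),rect(S),np.median(S[:,2]))
g=S-S.mean(0); print("normal",np.linalg.svd(g[abs(g[:,2])<.005],full_matrices=False)[2][2])
ys,xs=np.where(m); r0,r1,c0,c1=max(ys.min()-60,0),ys.max()+60,max(xs.min()-70,0),xs.max()+60
sc,_=camera("scene")
cv2.imwrite("pics/fin.png",np.hstack([cv2.resize(im[r0:r1,c0:c1,::-1],(400,450)),cv2.resize(sc[210:310,250:340,::-1],(400,450),interpolation=cv2.INTER_CUBIC)]))
z=np.load("top0.npz")["im"]; t,_=camera("top"); df=np.abs(t.astype(int)-z).max(2)>60; n,l,st,c=cv2.connectedComponentsWithStats(df.astype(np.uint8)); print([x.tolist() for x in st[1:] if x[4]>15])
E
```

```text
t 11.57 pos [ 0.4597 -0.0548  0.2294] xang 11.34 zax [ 0.0034 -0.0049 -1.    ] F [-0.7 -0.5 -0.8] w 1.0
5049 (array([536.1, -38.4]), array([50.3, 44.3]), 10.4) 0.11833254183740258
normal [ 9.10833201e-04 -1.26411908e-03  9.99998786e-01]
[[292, 253, 14, 20, 191], [287, 259, 5, 9, 24], [257, 268, 74, 58, 2792], [399, 273, 13, 21, 90], [391, 276, 13, 17, 64], [180, 319, 126, 161, 4585], [254, 359, 30, 2, 55], [252, 362, 1, 25, 25], [286, 404, 13, 19, 101], [331, 426, 10, 29, 108], [319, 446, 123, 34, 2049], [467, 459, 3, 21, 44], [443, 467, 3, 13, 36]]
```

View pics/fin.png

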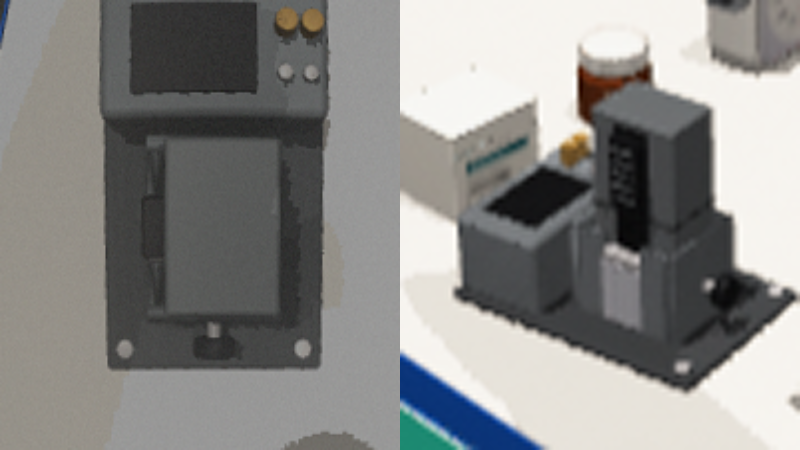

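Final view: the pack is upright in the tester's bay, with its tab out towards the slotted wall. It measures 44.3 mm across the tab, and released should be 43.5. The top has held at z = 0.118 since release, about 1.7 mm above the seated height, so the latch is holding against the pin.

```bash
python3 -c "
from rig import *
print(sign_off())"
```

```text
the job is handed in; nothing more can be done
None
```

The pack is latched in the tester's bay and the job is handed in; `sign_off` gives no verdict, so this rests on my own checks.

**What I did:** I gripped the smallest of the three packs, in the charger, which pressed its tab in, and drew it straight up out of the charger. In the tester's bay I felt first the pin, then the floor, with at most about 9 N at the wrist. I opened the gripper there and backed off, finishing at about 12 s of the 51 s.

**Last checks:**
- **Latch:** The pack's top rose about 1.7 mm on release and then held at 118.3 to 118.6 mm for about 0.9 s. That puts the pin about 5 mm down.
- **Tab:** It measured 44.3 mm across, against 43.5 mm released, so the tab is out on the slotted side.
- **Position:** The pack is upright to within about 0.002 rad and centred to within about 3 mm.
- **Robot:** The force reading was near zero and the arm is clear of everything.

**Small disagreements:**
- The gripper read 35.4 mm across the pressed pack, not the expected 37.5 mm, but the pack lifted without any sign of strain.
- The final yaw measured 10.4°, against 11.3–11.9° for the bay.
- The pin depth comes from the pack's height; I did not read it directly.
- I checked the bystanders only with a before-and-after comparison of the top pictures. The changes it listed are where the pack and arm moved, and none stood out at the bystanders I had located.

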